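# Set the swivel base under the slotted block to 45 degrees

## Robot

A 6-joint arm with a two-finger parallel gripper is mounted at the origin on a cart in front of the work surface, level with it; the furniture and walls round the work are solid. World frame = base frame: x ahead of the robot, y to its left, z up, the work surface at z = 0. Lengths are in m, angles in rad, forces in N, time in s.
With the tool pointing down it reaches from about 0.375 to 0.975 m from the base axis. Payload 3.8 kg.
Tool frame: the origin (TCP) lies between the finger pads; the fingertips stand 11 mm ahead of it and the grasp point (between the pads) lies 8 mm behind it; z points along the fingers, y is the direction in which the jaws open and shut (so a half turn about z gives the same grasp; the last joint's range is limited). The gripper opens to 88 mm and grips with 3 to 60 N. Pads are 18 mm wide; open, the fingers measure 123 mm over their backs; the gripper's body (75 mm by 187 mm) begins 45 mm behind the grasp point.
Start: joints at [-1.172, 0.264, 1.604, -0, 1.274, -0.037], TCP at [0.285, -0.612, 0.25] pointing down, gripper open.
Joint ranges: [-2.63, 2.63], [-0.94, 2.18], [0.31, 2.57], [-1.31, 4.45], [0, 2.66], [-2.55, 2.55]. Speed limits (rad/s): [2.57, 2.57, 3.14, 3.14, 3.14, 3.14].

## Interface

Orientations are given as a unit quaternion [w, x, y, z].
In Python, from cell import env, optics, order, spotter gives the robot as it stands.
- The arm moves only by the tool drive_tool, never from a script. Its argument "plan" is a list of rows, each a list of 3 entries, a list of its own where there are three numbers: the shift along the world's x, y, z in mm, then the turn about the world's z in degrees, then the opening, from 0 (shut) to 1 (fully open). In form: [[[tx, ty, tz], twist, fingers], ...]. A call has 1 to 10 rows; each row is the pose to reach, as a shift and turn from the pose commanded when the call began; what a row does not reach only later rows make up. A row lasts 1/8 s, in which the tool goes at most 62.5 mm and 10.7 degrees, less where a joint would pass 70% of its speed; a pose out of reach is approached as far as the arm can. A call with a gripper value outside its range is refused whole. The fingers move at their own pace and stop on an object; the grip force is fixed at half the most. Time passes only in rows, so rows that repeat a pose let the fingers close. It gives the time, the measured TCP pose, the force and the opening at its end, in the units of the state.
- env.observe(): the state, without advancing time (a new reading comes with each control period).
- optics.grab_frame(name): name is "scene" or "top"; returns a dict with "color" (420x560x3 uint8, blue, green, red), "range_z" (420x560 float32, m along the optical axis (not along the pixel's ray), 0 where there is no reading), "K" (3x3 intrinsics, pixels), "rvec" (rotation vector, rad) and "tvec" (3), from world to camera coordinates, as OpenCV has them. Camera axes: x right, y down, z forward; pixel columns grow to the right and rows downward; lengths in m; the calibration is good to about 2 mm. A picture is of the moment at which its call begins.
- order.finish_job(): hands the job in, once; it reports no verdict.
Trained networks look in the newest picture that a camera, given by its name, has taken for a name from the list of things; names that differ only in an ending like _2 or _b are one class to them, and where a whole thing is asked for, a point or a joint stands for the part that bears it (a point fixed in the world has none). Each returns a list of dicts, best first, with "conf" (0 to 1); they miss things now and then, are a little off and sometimes report something else, mostly with a low value. They report only what shows in the picture. A call takes as long as a camera call.
- spotter.look_for(camera, query): "position" ([column, row] in pixels, amid what is visible of it).
- spotter.outline_of(camera, query): "pixels" (420x560 bool, what is visible of it) and "position" ([column, row] in pixels, amid what is visible of it).
The state is a dict: "t": time; "joint_pos": joint angles; "joint_vel": joint speeds; "joint_efforts": joint torques, N m; "eef_pos": TCP position; "ee_rot": TCP orientation; "contact_force": force on the tool from outside, world axes, zero at the start; "ft_torque": the same for the moment, N m; "finger_gap": finger opening in m.
Only numpy, scipy, OpenCV 4.12 (cv2) and the standard library are available. Lean on these libraries where they do the work, as an engineer would, in place of code of your own. Each camera call takes 0.05 s, during which the arm holds its last target. There are 200 camera calls.

## Task

Turn the swivel base that carries the slotted block until its graduated scale reads 45 degrees at the index line, that is, until the first long white mark after the red zero mark stands at the line; then let go. Leave the other swivel base, with the brown milling cutter on it, at its setting.

Things in the scene. Friction and masses are not known exactly. Their poses are not given: they have to be found in the camera images.
- swivel_a_table (a joint): Scale reading in rad (45 degrees = 0.785) of the swivel base with the slotted block: a dark turntable 116 mm across, top 32 mm above the bench, on a grey foot fixed to the bench. Marks every 15 degrees from 0 to 180, long every 45, zero red. Turning it counter-clockwise seen from above raises the reading. It starts at 75 to 125 degrees, turns with light friction (0.1 N m) and stays put.
- block_centre (a point): Centre of the grey steel block with a slot along its top, 60 x 36 x 30 mm, fixed on the turntable (on a 12 mm riser) and turning with it; grip it to turn. The point is on the turning axis, 59 mm above the bench; the block spans 44 to 74 mm. z up, x along the 60 mm length (and slot), y across the flat upright 36 mm sides. At 45 degrees x lies along the line from axis to index line.
- index_line (a point): Index line of the same swivel base: a 3 mm wide black line on a small bright block (20 mm wide) that stands on the grey foot (144 mm across, 18 mm high, 196 mm over its two bolt lugs) just outside the turntable's rim, its top 31 mm above the bench, 65.5 mm from the turning axis. This point is the middle of the line.
- other_zero_mark (a point): The red zero mark on the turntable of the other swivel base, alike but with an upright brown milling cutter (39 mm across, 46 mm high) in place of the block. This point lies on the mark, 50 mm from that table's axis and 32 mm above the bench; it is to stay where it is.

How it is judged:
By the outcome, as a careful person would: the job done as asked, in the order asked, and still so for the second after the job is handed in, with the robot touching nothing.
It also fails if it takes over 29 s, if anything falls off the work surface, if the arm or the gripper's body presses on something with over 40 N, if the wrist force passes 120 N, or if a joint passes its speed limit or range.

## Working session

There is one attempt and no reset: what is moved stays moved. The work goes in short steps, Python scripts to look and compute and a tool call to move; the robot and the scene stay as the last step left them, time stands still between calls to the robot, and variables do not carry over. Pictures are saved under pics/ and viewed, about 8 in all and at most 12, crops included, and the job is handed in when it is done.

Besides the shell and the picture viewer there is one more tool, called in YAML: its name, and indented under it one key for each argument. drive_tool: Moves the arm, as the interface text tells. Its arguments: {"type":"object","properties":{"plan":{"type":"array"}},"required":["plan"]}

```bash
mkdir -p pics
cat > h.py <<'E'
import numpy as np, cv2
from cell import env, optics, order, spotter
def cam(n):
    f=optics.grab_frame(n); f['R']=cv2.Rodrigues(np.array(f['rvec'],float))[0]; f['t']=np.array(f['tvec'],float).ravel(); return f
def world(f,px,z):  # pixel on plane z
    px=np.atleast_2d(px).astype(float); d=np.c_[px,np.ones(len(px))]@np.linalg.inv(f['K']).T@f['R']
    c=-f['R'].T@f['t']; return c+d*((z-c[2])/d[:,2])[:,None]
def proj(f,P): return cv2.projectPoints(np.atleast_2d(P).astype(float),np.array(f['rvec'],float),f['t'],f['K'],None)[0].reshape(-1,2)
E
python3 - <<'E'
from h import *
s=env.observe(); print(s['t'],s['eef_pos'],s['ee_rot'],s['finger_gap'])
for n in('scene','top'):
    f=cam(n); cv2.imwrite(f'pics/{n}1.png',f['color']); print(n,-f['R'].T@f['t'])
    for q,z in(('block_centre',.074),('index_line',.031),('other_zero_mark',.032),('swivel_a_table',.032)):
        for d in spotter.look_for(n,q)[:3]: print(n,q,d['conf'],np.round(d['position'],1),world(f,d['position'],z).round(4))
E
```

```text
0.0 [ 0.28464466 -0.61131894  0.24838619] [-1.06886583e-03  9.76355633e-01  2.16167737e-01 -2.14251843e-04] 0.08768198327404617
scene [-0.05489117  0.64442695  0.61176713]
scene block_centre 0.56 [322.7 181.9] [[0.5117 0.1869 0.074 ]]
scene index_line 0.61 [325.1 190.2] [[0.5347 0.1617 0.031 ]]
scene other_zero_mark 0.91 [213.4 256. ] [[0.4951 0.4081 0.032 ]]
scene swivel_a_table 0.63 [325.9 179.3] [[0.5592 0.1414 0.032 ]]
top [0.32132652 0.25295109 0.90788629]
top block_centre 0.96 [351.1 198. ] [[0.5419 0.1491 0.074 ]]
top index_line 0.84 [349.3 198.6] [[0.5517 0.1471 0.031 ]]
top other_zero_mark 0.63 [214. 209.] [[0.5006 0.3996 0.032 ]]
top swivel_a_table 0.84 [353.4 195.2] [[0.559 0.14  0.032]]
```

Run:
```python
import cv2
a=cv2.imread('pics/top1.png'); cv2.imwrite('pics/topc.png',cv2.resize(a[120:280,160:420],None,fx=3,fy=3,interpolation=cv2.INTER_CUBIC))
```

```text
(no output)
```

View pics/top1.png

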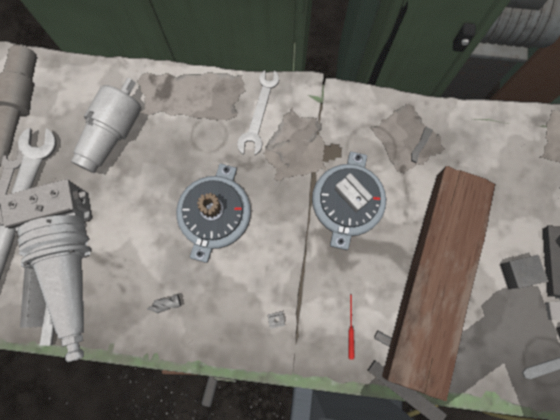

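View pics/topc.png

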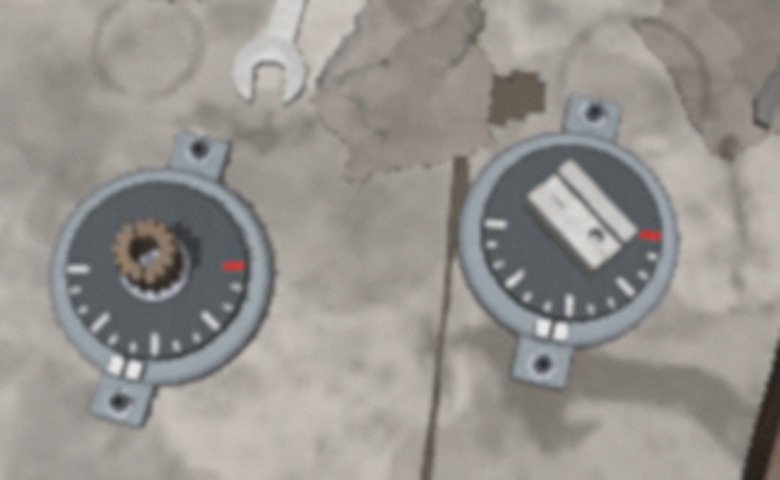

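View pics/scene1.png

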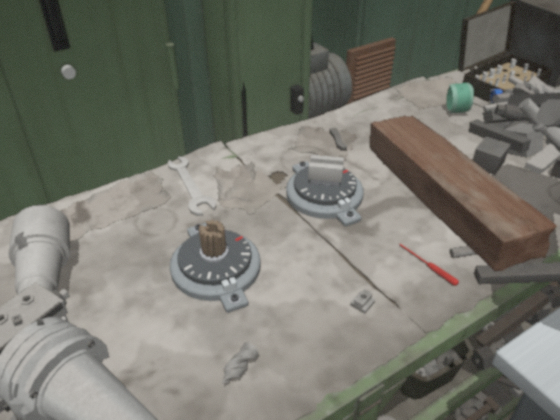

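The top view shows both bases. The one with the block has its centre near (349,200), its red mark near (377,199) and its index block near (344,230), so it reads about 100°. The cutter's base is on the left, at about (213,211). Next I'll rectify both for exact angles.

```bash
cat >> h.py <<'E'
S=0.25e-3; N=800
def rect(f,c,z):  # ortho view: col -> -y, row -> -x (as top picture)
    i=(np.arange(N)-N/2)*S; U,V=np.meshgrid(i,i)
    P=np.c_[(c[0]-V).ravel(),(c[1]-U).ravel(),np.full(N*N,z)]
    p=proj(f,P).astype(np.float32).reshape(N,N,2)
    return cv2.remap(f['color'],p[...,0],p[...,1],cv2.INTER_CUBIC)
def w2(c,col,row): return np.array([c[0]-(row-N/2)*S,c[1]-(col-N/2)*S])
def disc(f,c):
    for _ in range(3):   # dark disc boundary by radial gradient at r~58mm
        g=cv2.GaussianBlur(cv2.cvtColor(rect(f,c,.032),cv2.COLOR_BGR2GRAY).astype(np.float32),(0,0),4)
        a=np.deg2rad(np.arange(0,360,2)); r=np.arange(52,64,.25)*1e-3
        A,R=np.meshgrid(a,r,indexing='ij')
        v=cv2.remap(g,(N/2-R*np.sin(A)/S).astype(np.float32),(N/2-R*np.cos(A)/S).astype(np.float32),1)
        k=np.gradient(v,axis=1); j=k.argmax(1); rr=r[j]; ok=k.max(1)>1.5
        x=c[0]+rr*np.cos(a); y=c[1]+rr*np.sin(a)
        for _ in range(4):
            s=np.linalg.lstsq(np.c_[2*x[ok],2*y[ok],np.ones(ok.sum())],(x**2+y**2)[ok],rcond=None)[0]
            rad=np.sqrt(s[2]+s[0]**2+s[1]**2); e=np.hypot(x-s[0],y-s[1])-rad; ok=ok&(abs(e)<max(1e-3,1.5*e[ok].std()))
        c=s[:2]
    return c,rad,ok.sum()
def ring(f,c,z,r0,r1):
    g=rect(f,c,z).astype(np.float32); a=np.deg2rad(np.arange(0,360,.25)); r=np.arange(r0,r1,.25e-3)
    A,R=np.meshgrid(a,r,indexing='ij')
    return np.rad2deg(a),cv2.remap(g,(N/2-R*np.sin(A)/S).astype(np.float32),(N/2-R*np.cos(A)/S).astype(np.float32),1).mean(1)
def peaks(a,v,h):
    from scipy.signal import find_peaks
    v2=np.r_[v,v[:200]]; p,_=find_peaks(v2,prominence=h); p=[q for q in p if 20<=q<len(v)+20]; out=[]
    for q in p:
        w=np.arange(q-10,q+11)%len(v); y=v[w]-v[w].min(); out.append(((q+(y*np.arange(-10,11)).sum()/y.sum())*.25)%360)
    return np.round(out,1)
def report(f,c0):
    c,rad,n=disc(f,np.array(c0)); print('centre',c.round(4),'rad',rad.round(4),n)
    a,m=ring(f,c,.032,.048,.055); print('marks',peaks(a,m[:,1],15))
    a,m2=ring(f,c,.032,.046,.049); print('long',peaks(a,m2[:,1],15))
    print('red',peaks(a,m[:,2]-m[:,1],25))
    a,m=ring(f,c,.031,.061,.070); print('indexblk',peaks(a,m[:,1],8),'line',[x for x in peaks(a,-m[:,1],8)])
    return c
E
python3 - <<'E'
from h import *
f=cam('top')
for i,c in enumerate(((.546,.150),(.52,.40))):
    c=report(f,c); r=rect(f,c,.032); cv2.circle(r,(400,400),232,(0,255,0),1)
    if i==0: A=r
    else: cv2.imwrite('pics/r.png',cv2.resize(np.hstack([A[100:700,100:700],r[100:700,100:700]]),(800,400)))
# block depth points
    z=f['range_z']; v,u=np.mgrid[0:420,0:560]; p=np.stack([(u-f['K'][0,2])/f['K'][0,0]*z,(v-f['K'][1,2])/f['K'][1,1]*z,z],-1)
    W=(p-f['t'])@f['R']; m=(np.hypot(W[...,0]-c[0],W[...,1]-c[1])<.05)&(W[...,2]>.066)&(z>0)
    q=W[m]; print('top pts',m.sum(),q.mean(0).round(4)); print('minrect',cv2.minAreaRect((q[:,:2]*1000).astype(np.float32)))
E
```

```text
centre [0.5549 0.1461] rad 0.0583 179
marks [ 90.4 105.7 121.1 136.6 152.1 167.8 183.3 198.8 214.  229.7 244.6 259.5]
long [  5.9  90.2 105.9 121.  136.7 152.1 167.9 183.3 198.7 214.4 229.7 244.9]
red [274.3]
indexblk [160.3 169.1 179.3 305.4   3.1] line [np.float64(8.8), np.float64(163.2), np.float64(174.1), np.float64(273.5), np.float64(341.2)]
top pts 460 [0.5552 0.146  0.0732]
minrect ((556.2120361328125, 145.5102996826172), (59.553672790527344, 37.56609344482422), 48.03257751464844)
centre [0.5084 0.3993] rad 0.0589 86
marks [105.6 143.5 181.1 208.7 222.4 237.7 253.4 337.3]
long [106.3 180.6 221.6 237.3 253.2 347.6]
red [269.3]
indexblk [ 33.   70.2 104.1 117.1 130.4 143.5 156.  170.4 182.1 229.7 291.1 304.5
 325.1 346.  356.9] line [np.float64(6.8), np.float64(53.7), np.float64(99.8), np.float64(112.4), np.float64(125.1), np.float64(138.0), np.float64(150.7), np.float64(166.1), np.float64(176.8), np.float64(189.7), np.float64(276.3), np.float64(294.8), np.float64(309.6), np.float64(334.8), np.float64(351.0)]
top pts 308 [0.499  0.4034 0.0807]
minrect ((499.6371765136719, 404.2999267578125), (38.37983322143555, 37.944915771484375), 82.83959197998047)
```

View pics/r.png

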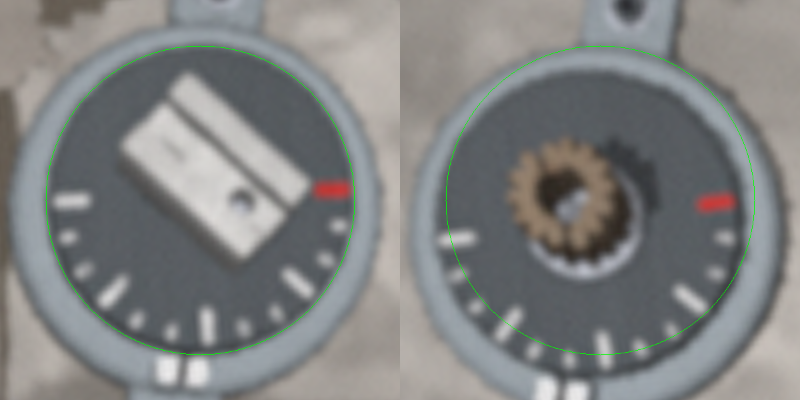

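Block base: the axis is at about (0.556, 0.146), the index bearing is 174°, the reading is about 98.9° and the block's long axis lies at 48°. So the base needs a turn of about −54°. Before gripping, the jaws (bearing −65° now) need +23°. Moving over.

drive_tool:
  plan:
    - [[60,167,-10],5,1]
    - [[80,223,-20],10,1]
    - [[100,279,-20],15,1]
    - [[120,335,-20],20,1]
    - [[140,391,-20],23,1]
    - [[160,447,-20],23,1]
    - [[180,503,-30],23,1]
    - [[200,559,-40],23,1]
    - [[220,614,-50],23,1]
    - [[230,642,-60],23,1]

```text
t: 1.8
eef_pos: [0.4957, -0.0241, 0.2013]
ee_rot: [0.001, 0.914, 0.407, 0.001]
contact_force: [0.6, -0.0, 0.4]
finger_gap: 0.0879
```

drive_tool:
  plan:
    - [[20,57,-20],0,1]
    - [[40,113,-40],0,1]
    - [[60,170,-60],0,1]
    - [[60,170,-60],0,1]
    - [[60,170,-60],0,1]
    - [[60,170,-60],0,1]

```text
t: 2.55
eef_pos: [0.5549, 0.1427, 0.1414]
ee_rot: [0.0, 0.914, 0.406, 0.0]
contact_force: [-0.1, 0.1, -0.3]
finger_gap: 0.088
```

Run:
```python
from h import *
s=env.observe(); e=np.array(s['eef_pos']); q=s['ee_rot']; print(s['t'],e.round(4),'bearing',2*np.rad2deg(np.arctan2(q[2],q[1]))-90,np.round(s['joint_pos'],2))
f=cam('scene'); cv2.imwrite('pics/s2.png',f['color'])
print('centre err mm',((np.array([.5562,.1457])-e[:2])*1000).round(1), np.round(q,4))
```

```text
2.55 [0.5549 0.1427 0.1414] bearing -42.10842069645223 [ 0.21  0.16  1.93 -0.    1.04  0.94]
centre err mm [1.3 3. ] [3.000e-04 9.139e-01 4.059e-01 4.000e-04]
```

View pics/s2.png

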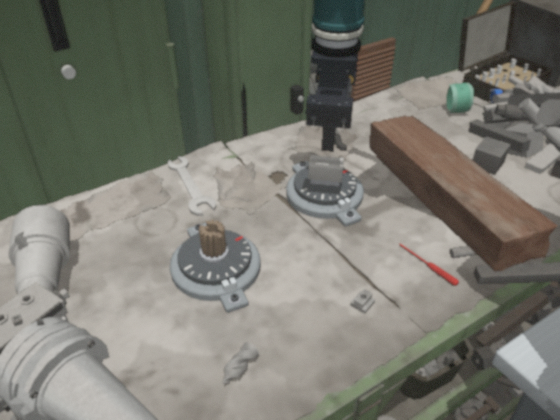

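The gripper hangs over the block, with the fingers at about (329,135) and the block at (323,180). I'll descend with the small correction and close.

drive_tool:
  plan:
    - [[1,3,-20],0,1]
    - [[1,3,-45],0,1]
    - [[1,3,-70],0,1]
    - [[1,3,-87],0,1]
    - [[1,3,-87],0,1]
    - [[1,3,-87],0,0.6]
    - [[1,3,-87],0,0.45]

```text
t: 3.48
eef_pos: [0.5568, 0.1472, 0.0548]
ee_rot: [0.0, 0.914, 0.406, 0.001]
contact_force: [0.8, -0.6, 0.3]
finger_gap: 0.0705
```

drive_tool:
  plan:
    - [[0,0,0],0,0.3]
    - [[0,0,0],0,0.2]
    - [[0,0,0],0,0.2]
    - [[0,0,0],0,0.2]

```text
t: 3.98
eef_pos: [0.5573, 0.1458, 0.0538]
ee_rot: [0.001, 0.913, 0.407, 0.001]
contact_force: [3.4, -4.9, -1.9]
finger_gap: 0.0356
```

Run:
```python
from h import *
s=env.observe(); q=s['ee_rot']; print(s['t'],np.round(s['eef_pos'],4),2*np.rad2deg(np.arctan2(q[2],q[1]))-90,s['finger_gap'],np.round(s['contact_force'],1),np.round(s['ft_torque'],2))
```

```text
3.975 [0.5573 0.1458 0.0538] -41.98411120357324 0.035550310158580685 [ 3.4 -4.9 -1.9] [-0.69 -0.63  0.01]
```

drive_tool:
  plan:
    - [[0.5,-1,0],-6,0.2]
    - [[0.5,-1,0],-12,0.2]
    - [[0.5,-1,0],-18,0.2]
    - [[0.5,-1,0],-24,0.2]
    - [[0.5,-1,0],-30,0.2]
    - [[0.5,-1,0],-36,0.2]
    - [[0.5,-1,0],-42,0.2]
    - [[0.5,-1,0],-48,0.2]
    - [[0.5,-1,0],-52,0.2]
    - [[0.5,-1,0],-54,0.2]

```text
t: 5.22
eef_pos: [0.5574, 0.1454, 0.0538]
ee_rot: [0.0, 0.999, -0.053, 0.001]
contact_force: [5.4, -4.0, -2.7]
finger_gap: 0.0359
```

drive_tool:
  plan:
    - [[0,0,0],0,0.2]
    - [[0,0,0],0,0.2]
    - [[0,0,0],0,0.2]

```text
t: 5.6
eef_pos: [0.5574, 0.1454, 0.0538]
ee_rot: [0.0, 0.999, -0.053, 0.001]
contact_force: [4.8, -3.2, -2.8]
finger_gap: 0.0356
```

Run:
```python
from h import *
s=env.observe(); q=s['ee_rot']; print(s['t'],np.round(s['eef_pos'],4),2*np.rad2deg(np.arctan2(q[2],q[1]))-90,s['finger_gap'],np.round(s['contact_force'],1),np.round(s['ft_torque'],2))
```

```text
5.6 [0.5574 0.1454 0.0538] -96.01988323127692 0.03561063013543852 [ 4.8 -3.2 -2.8] [-0.73 -0.67 -0.07]
```

drive_tool:
  plan:
    - [[0,0,0],0,0.6]
    - [[0,0,0],0,1]
    - [[0,0,0],0,1]
    - [[0,0,0],0,1]
    - [[0,0,40],0,1]
    - [[0,0,90],0,1]
    - [[0,-50,100],0,1]
    - [[0,-110,100],0,1]
    - [[0,-170,100],0,1]
    - [[0,-200,100],0,1]

```text
t: 6.85
eef_pos: [0.556, -0.0566, 0.1539]
ee_rot: [0.0, 0.999, -0.054, 0.0]
contact_force: [-0.3, 0.9, 0.7]
finger_gap: 0.0884
```

Run:
```python
from h import *
f=cam('top')
c=report(f,(.5563,.1457)); A=rect(f,c,.032)
b=cv2.imread('pics/top1.png'); r=rect(f,(.505,.401),.032); g=dict(f); g['color']=b; r0=rect(g,(.505,.401),.032)
print('diff other',cv2.absdiff(r,r0)[200:600,200:600].mean())
h=lambda x:x[150:650,150:650]
cv2.imwrite('pics/r3.png',np.vstack([cv2.resize(h(A),(600,600))]));
```

```text
centre [0.555  0.1464] rad 0.0583 173
marks [ 36.5  51.5  66.6  81.7  97.1 112.4 127.9 143.4 158.9 174.6 189.7 205.4
 327.5]
long [  7.3  36.3  66.4  81.4  96.9 112.4 127.8 143.5 158.9 174.7 190.  205.6
 328.1]
red [220.6]
indexblk [150.4 169.5 179.4 305.5   2.2] line [np.float64(8.5), np.float64(163.6), np.float64(174.4), np.float64(273.3), np.float64(340.9)]
diff other 1.33086875
```

View pics/r3.png

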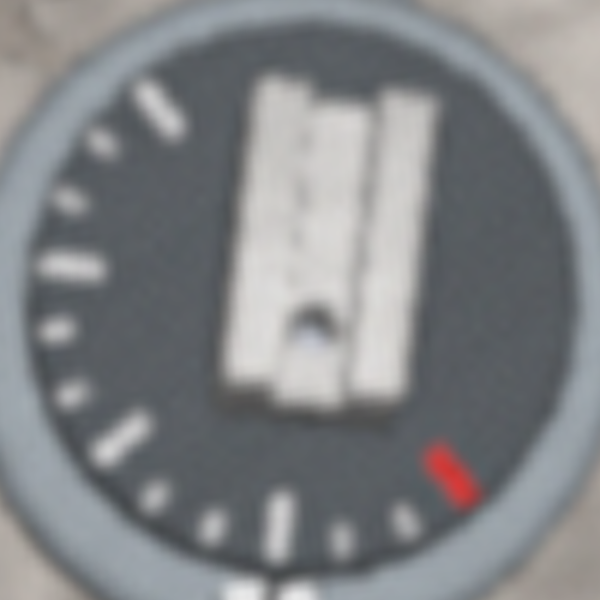

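The 45° mark (174.6°) now stands at the line (174.4°), the first long mark after red. The gripper is clear, and the other base's picture is unchanged apart from noise. Handing in.

```bash
python3 -c "
from h import *
print(order.finish_job(), env.observe()['t'])"
```

```text
the job is handed in; nothing more can be done
the job is handed in; nothing more can be done
```

The swivel base with the slotted block now reads 45° to within about half a degree. I gripped the block, turned it 54° clockwise from about 99°, then let go and moved the arm clear. I handed the job in at about 7 s.

- **Setting:** in the last top picture, the first long white mark after the red one is at bearing 174.6° and the index line at 174.4°. The jaw angle just before release puts the block's long side at 174.0°, which agrees.
- **Other base:** the base with the cutter looks the same before and after; the mean picture difference was 1.3 grey levels, about noise level. I compared pictures only, because my centre fit for that base did not converge.
- **Disagreement:** the rim fit put the block base's centre about 1.3 mm from where the evenly spaced marks put it. This shifts the mark and the line almost equally, so it hardly affects the reading.
- **Forces:** the highest I read was about 7 N, and near zero with the gripper open and clear.

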